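# Clip the small tray onto the rail stand

## Robot

A 6-joint arm with a two-finger parallel gripper is mounted at the origin on a cart in front of the work surface, level with it; the furniture and walls round the work are solid. World frame = base frame: x ahead of the robot, y to its left, z up, the work surface at z = 0. Lengths are in m, angles in degrees, forces in N, time in s.
With the tool pointing down it reaches from about 0.25 to 0.725 m from the base axis. Payload 9.7 kg.
Tool frame: the origin (TCP) lies at the very end of the fingers, on their centre line; the grasp point (between the pads) lies 19 mm behind it; z points along the fingers, y is the line along which they close (so a half turn about z gives the same grasp; the last joint's range is limited). The gripper opens to 85 mm and grips with 20 to 120 N. Pads are 22 mm wide; open, the fingers measure 114 mm over their backs; the gripper's body (76 mm by 85 mm) begins 54 mm behind the grasp point. The pads swing forward as they close: fully open they stand 13 mm farther back than shut.
Start: joints at [72.708, 4.979, 10.078, 95.1, 0, 90], TCP at [0.163, 0.525, 0.231] pointing down, gripper open.
Joint ranges: [-179.16, 179.16], [-48.56, 103.87], [-65.8, 70.77], [-126.05, 130.52], [-82.76, 87.17], [-180, 180]. Speed limits (degrees/s): [127.2, 127.2, 147.25, 180, 180, 180].

## Interface

Orientations are given as [roll, pitch, yaw] about the fixed x, y, z axes, in that order (R = Rz(yaw) Ry(pitch) Rx(roll)).
In Python, from workcell import bot gives the robot as it stands.
- The arm moves only by the tool arm_command, never from a script. Its argument "series" is a list of rows, each a list of 4 numbers: the shift along the tool's x, y, z in m, then the turn about the tool's z in rad. A call has exactly 5 rows; each row is the pose to reach, as a shift and turn from the pose commanded when the call began, along the tool's axes at that moment; what a row does not reach only later rows make up. A row lasts 1/10 s, in which the tool goes at most 50 mm and 8.59 degrees, less where a joint would pass 70% of its speed; a pose out of reach is approached as far as the arm can. A call with a gripper value outside its range is refused whole. "hand" is the finger opening in m, from 0 to 0.0854, set as the call begins (left out, the last holds). The fingers move at their own pace and stop on an object; "grip_force" is the grip in N (left out, the last holds). Time passes only in rows, so rows that repeat a pose let the fingers close, or fill a call up. It gives the time, the measured TCP pose, the force, the opening and the grip force at its end, in the units of the state.
- bot.get_obs(): the state, without advancing time (a new reading comes with each control period).
- bot.camera(name): name is "side" or "top"; returns a dict with "color" (480x640x3 uint8, blue, green, red), "camera_matrix" (3x3 intrinsics, pixels), "xyz" and "orientation" of the camera in the world. Camera axes: x right, y up, looking along -z (the intrinsics and any distortion apply to the point x, -y, -z); pixel columns grow to the right and rows downward; lengths in m; the calibration is good to about 2 mm. A picture is of the moment at which its call begins. There is no depth.
- bot.job_done(): hands the job in; it is judged then, once.
Trained networks look in the newest picture that a camera, given by its name, has taken for a name from the list of things; names that differ only in an ending like _2 or _b are one class to them, and where a whole thing is asked for, a point or a joint stands for the part that bears it (a point fixed in the world has none). Each returns a list of dicts, best first, with "confidence" (0 to 1); they miss things now and then, are a little off and sometimes report something else, mostly with a low value. They report only what shows in the picture. A call takes as long as a camera call.
- bot.find_in(camera, target): "location" ([column, row] in pixels, amid what is visible of it).
- bot.mark_of(camera, target): "location" ([column, row] in pixels: a listed point, or the origin of a listed thing).
The state is a dict: "time": time; "q": joint angles; "qd": joint speeds; "joint_efforts": joint torques, N m; "ee_pos": TCP position; "tcp_rot": TCP orientation; "wrist_force": force on the tool from outside, world axes, zero at the start; "torque": the same for the moment, N m; "opening": finger opening in m; "grasp_force": force on a finger pad.
Only numpy, scipy, OpenCV 4.12 (cv2) and the standard library are available. Lean on these libraries where they do the work, as an engineer would, in place of code of your own. Each camera call takes 0.05 s, during which the arm holds its last target. There are 200 camera calls.

## Task

Clip the loose white tray onto the two bars of the sloping stand, on the free part beside the tray that is already fitted: hook its lip behind the upper bar first, then tilt it down until its foot clip snaps home behind the lower bar, so that it lies flat on both bars like its neighbour. Do it gently, by feel and without forcing anything, leave the mug and the tin alone, and let go of the tray.

Things in the scene. Friction and masses are not known exactly. Their poses are not given: they have to be found in the camera images.
- tray: loose white plastic tray, 0.1 to 0.19 kg, lying open side up. Origin on the worktop under it; x to its hook end, y across, z up. Own frame, mm: plate x -62..51, y +-24, z 13.5..18.5; on it an open box x -28..30, 48 wide, walls 3.5 thick, top z 50.5. Grip the box across its 48 mm width, fingertips above z 17 (lower ones would strike the bars). Hook under the +x end, clip under the -x end.
- tray_hook (a point): point in the tray's hook slot, tray (42, 0, 9.5) mm: the upper bar's axis when the hook is fully home and the plate rests on the bar. The slot lies under the plate, 10.5 mm high, open towards tray -x, between the plate, an end wall (x 46..51) and a lip below it (x 36..46, z 0..3)
- tray_foot (a point): middle of the flat ribbed thumb pad on top of the tray's foot end, tray (-46, 0, 18.5) mm; pad 34 mm long (tray x -62..-28) and 48 wide. Press here, towards the tray's -z, to snap the clip
- foot_clip (a joint): travel of the sprung grey clip under the tray's foot, m: 0 at rest, to 0.005 pushed out (tray -x). Its round nose (radius 3 mm, centre at tray (-46.5, 0, 3.9) mm) rides over the lower bar, opening about 2.5 mm, then springs back to under 1 mm behind it. Takes roughly 6 to 11 N on the thumb pad
- stand: fixed wooden stand. Origin: centre of its foot's underside (foot 150 x 260 x 12 mm); x up the slope, y along the bars, z up. A panel at 30 degrees, rising to +x, bears two 8 mm steel bars along y (-125..125 mm), 84 mm apart, axes 20 mm off the panel. A like tray is fitted at y 61..109 mm; put the loose one at y -110..50 (its middle), x up the slope. Forces on the stand never over 30 N
- upper_bar (a point): nominal axis of the upper bar at the middle of its free part, stand (36.4, -40, 136) mm. The panel with both bars is height-adjustable and was locked up to 5 mm above or below this; that is not measured: find it by touch. Tray level, lip beyond the bar, lower it until the plate rests on the bar, draw it along stand -x until the end wall meets the bar, then turn it about the bar, foot down
- lower_bar (a point): nominal axis of the lower bar below the other point, stand (-36.4, -40, 94) mm, with the same unknown height offset as the upper bar; the clip snaps behind it from its downhill side
- mug: white mug, 94 mm high, left of the stand at the back; origin under its middle. Leave alone
- tin: small food tin, 57 mm across, 72 mm high, left of the stand at the back; origin under its middle. Leave alone

How it is judged:
By the outcome, as a careful person would: the job done as asked, in the order asked, and still so for the second after the job is handed in, with the robot touching nothing.
It also fails if it takes over 61 s, if anything falls off the work surface, if the arm or the gripper's body presses on something with over 40 N, if the wrist force passes 120 N, or if a joint passes its speed limit or range.

## Working session

There is one attempt and no reset: what is moved stays moved. The work goes in short steps, Python scripts to look and compute and a tool call to move; the robot and the scene stay as the last step left them, time stands still between calls to the robot, and variables do not carry over. Pictures are saved under pics/ and viewed, at most 10 in all, crops included, and the job is handed in when it is done.

Besides the shell and the picture viewer there is one more tool, called after ">>>" as name([rows], argument=value, ...), one row to a line, values as JSON. arm_command: Moves the arm, as the interface text tells. Its arguments: {"type":"object","properties":{"series":{"type":"array"},"hand":{"type":"number"},"grip_force":{"type":"number"}},"required":["series"]}

```bash
mkdir -p pics; ls; cat > h.py <<'E'
import numpy as np, cv2
from scipy.spatial.transform import Rotation as R
from workcell import bot
def rot(o):
    o=np.array(o,float)
    return R.from_matrix(o).as_matrix() if o.shape==(3,3) else (R.from_quat(o).as_matrix() if o.size==4 else R.from_euler('xyz',o,degrees=True).as_matrix())
def ray(c,px):
    K=np.array(c['camera_matrix']); d=np.linalg.inv(K)@[px[0],px[1],1]
    d=rot(c['orientation'])@(d*[1,-1,-1]); return np.array(c['xyz']),d/np.linalg.norm(d)
def onz(c,px,z):
    p,d=ray(c,px); return p+d*(z-p[2])/d[2]
def tri(rs):
    A=sum(np.eye(3)-np.outer(d,d) for p,d in rs); b=sum((np.eye(3)-np.outer(d,d))@p for p,d in rs)
    x=np.linalg.solve(A,b); return x,[np.linalg.norm(np.cross(x-p,d)) for p,d in rs]
def proj(c,X):
    q=rot(c['orientation']).T@(np.array(X)-c['xyz'])*[1,-1,-1]; q=np.array(c['camera_matrix'])@q; return q[:2]/q[2]
E
python3 - <<'E'
from h import *
np.set_printoptions(precision=4,suppress=True)
cs={}
for n in('side','top'):
    c=bot.camera(n); cs[n]=c; cv2.imwrite(f'pics/{n}0.png',c['color']); print(n,{k:v for k,v in c.items() if k!='color'})
for t in ['tray','tray_hook','tray_foot','stand','upper_bar','lower_bar','mug','tin']:
    best=[]
    for n in cs:
        m=bot.mark_of(n,t); print(t,n,[(np.round(x['location'],1),round(x['confidence'],2)) for x in m[:3]])
        if m: best.append(ray(cs[n],m[0]['location']))
    if len(best)==2: print('   ->',*tri(best))
print(bot.get_obs())
E
```

```text
pics
side {'camera_matrix': array([[537.4463,   0.    , 329.7246],
       [  0.    , 537.4463, 244.7247],
       [  0.    ,   0.    ,   1.    ]]), 'xyz': array([ 0.3226, -0.8007,  0.5133]), 'orientation': array([ 66.607 ,   0.5704, -12.8507])}
top {'camera_matrix': array([[610.5179,   0.    , 317.7558],
       [  0.    , 610.5179, 255.3965],
       [  0.    ,   0.    ,   1.    ]]), 'xyz': array([0.327 , 0.1031, 1.3471]), 'orientation': array([ 10.3614,   1.1527, -88.7779])}
tray side [(array([294.4, 261.6]), 0.64)]
tray top [(array([256.3, 295.5]), 0.86)]
   -> [0.4801 0.2691 0.0068] [np.float64(0.0010777007406542467), np.float64(0.0010777007406542155)]
tray_hook side [(array([295. , 261.7]), 0.48)]
tray_hook top [(array([247.7, 276.4]), 0.77)]
   -> [ 0.5043  0.2927 -0.003 ] [np.float64(0.018275806680792175), np.float64(0.018275806680792303)]
tray_foot side [(array([280.5, 263.9]), 0.82)]
tray_foot top [(array([270.6, 312. ]), 0.79)]
   -> [0.444  0.2347 0.0211] [np.float64(0.0019994619126642247), np.float64(0.0019994619126642433)]
stand side [(array([342.4, 339.1]), 0.95)]
stand to
[... 696 characters left out ...]
69), np.float64(0.0005763556433336209)]
tin side [(array([386.7, 262.3]), 0.84)]
tin top [(array([280.4, 208. ]), 0.92)]
   -> [0.6802 0.2226 0.0036] [np.float64(0.0001191776130240884), np.float64(0.00011917761302440136)]
{'time': 0.9, 'q': array([72.7074,  4.9781, 10.0786, 95.1014, -0.0008, 90.    ]), 'qd': array([-0.0595, -0.0988, -0.064 ,  0.1179, -0.0398, -0.0203]), 'joint_efforts': array([ -0.0019, -52.0097,  46.4856,   0.0014,   0.    ,   0.    ]), 'ee_pos': array([0.1635, 0.5251, 0.2313]), 'tcp_rot': array([-179.9991,    0.0008,  162.7073]), 'wrist_force': array([0.0487, 0.6672, 0.3182]), 'torque': array([ 0.0107,  0.0118, -0.0117]), 'grasp_force': 0.0, 'opening': 0.08493747627892927}
```

View pics/side0.png

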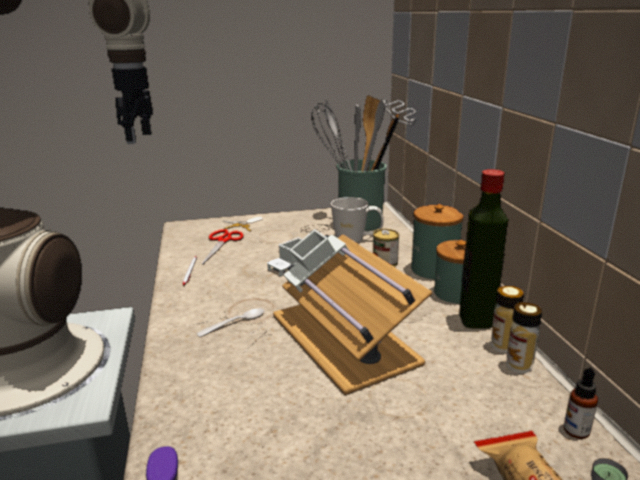

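View pics/top0.png

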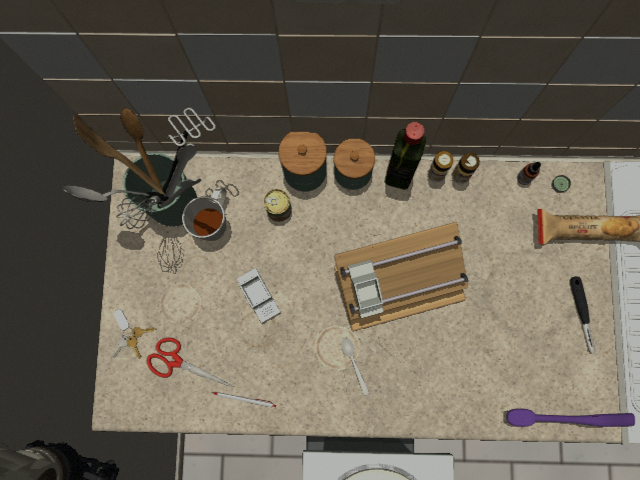

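The top view shows the loose tray around (258,296), with its hook end up-left and its foot pad near (268,313). The stand is at about (400,280), and its bars run from (344,272) to (459,241) and from (351,309) to (465,280). In the side view the loose tray is hidden behind the stand, so the side detections of "tray" are the fitted one.

```bash
python3 - <<'E'
from h import *
np.set_printoptions(precision=4,suppress=True)
c=bot.camera('top'); im=c['color']
cv2.imwrite('pics/crop.png',cv2.resize(im[215:340,225:475],None,fx=3,fy=3,interpolation=cv2.INTER_CUBIC))
hsv=cv2.cvtColor(im,cv2.COLOR_BGR2HSV)
m=((hsv[...,1]<40)&(hsv[...,2]>130)).astype(np.uint8); m2=np.zeros_like(m); m2[262:330,230:288]=m[262:330,230:288]
m2=cv2.morphologyEx(m2,cv2.MORPH_OPEN,np.ones((3,3)))
n,l,s,_=cv2.connectedComponentsWithStats(m2); k=1+s[1:,4].argmax(); 
pts=np.argwhere(l==k)[:,::-1].astype(np.float32); r=cv2.minAreaRect(pts); print(r,cv2.boxPoints(r))
# tray from top marks
f=onz(c,bot.mark_of('top','tray_foot')[0]['location'],.0185); h=onz(c,bot.mark_of('top','tray_hook')[0]['location'],.0095); o=onz(c,bot.mark_of('top','tray')[0]['location'],0)
print('foot',f,'hook',h,'orig',o,'dist',np.linalg.norm((h-f)[:2]),'yaw',np.degrees(np.arctan2(*(h-f)[1::-1])))
print('side px for loose tray', proj(bot.camera('side'),[*((f+h)/2)[:2],.03]))
for q in cv2.boxPoints(r): print(q,onz(c,q,.017))
# stand: bar caps at nominal heights
U=[onz(c,p,.136) for p in((344,272),(459,241))]; L=[onz(c,p,.094) for p in((351,309),(465,280))]
for a in(U,L): d=a[0]-a[1]; print('bar',a,np.linalg.norm(d),'mid',(a[0]+a[1])/2,'stand yaw',np.degrees(np.arctan2(d[1],d[0]))-90)
E
```

```text
((257.2735900878906, 292.2924499511719), (20.397003173828125, 19.814231872558594), 60.945396423339844) [[243.6604 288.1887]
 [260.9811 278.566 ]
 [270.8868 296.3962]
 [253.566  306.0189]]
foot [0.4408 0.239  0.0185] hook [0.5241 0.2894 0.0095] orig [0.481  0.2634 0.    ] dist 0.09729488578731396 yaw 31.18161368326162
side px for loose tray [294.9507 252.9274]
[243.6604 288.1887] [0.4935 0.2964 0.017 ]
[260.9811 278.566 ] [0.5155 0.2591 0.017 ]
[270.8868 296.3962] [0.4765 0.2358 0.017 ]
[253.566  306.0189] [0.4547 0.273  0.017 ]
bar [array([0.515 , 0.0789, 0.136 ]), array([ 0.5825, -0.1519,  0.136 ])] 0.24045246446177082 mid [ 0.5488 -0.0365  0.136 ] stand yaw 16.287480742914994
bar [array([0.445 , 0.0626, 0.094 ]), array([ 0.5094, -0.1715,  0.094 ])] 0.24276696090125105 mid [ 0.4772 -0.0544  0.094 ] stand yaw 15.378556690868848
```

View pics/crop.png

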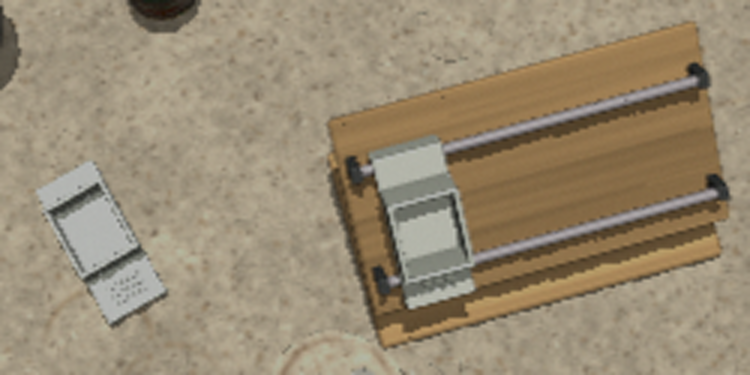

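The crop shows the loose tray's corners at crop pixels (37,190), (95,162), (167,294) and (112,325), with the ribbed foot pad at lower right. The free part of the bars lies to the right of the fitted tray.

```bash
python3 - <<'E'
from h import *
np.set_printoptions(precision=4,suppress=True)
c=bot.camera('top'); im=c['color']
C=[onz(c,(x/3+225-.33,y/3+215-.33),.0185) for x,y in((37,190),(95,162),(167,294),(112,325))]
print('w,l',[np.linalg.norm(C[i]-C[(i+1)%4]) for i in range(4)])
d1=C[1]-C[2]; d2=C[0]-C[3]; yaw=np.degrees([np.arctan2(d[1],d[0]) for d in(d1,d2)]); y=np.radians(yaw.mean())
ctr=sum(C)/4; print('yaw',yaw,'origin',ctr[:2]+.0055*np.array([np.cos(y),np.sin(y)]))
# bars: greyish pixels right of fitted tray
big=cv2.cvtColor(im,cv2.COLOR_BGR2HSV); m=(big[...,1]<50)&(big[...,2]>110)
for name,(a,b),z in(('U',((378,264),(453,244)),.136),('L',((388,301),(460,280)),.094)):
    P=[]
    for x in range(a[0],b[0]):
        yc=a[1]+(b[1]-a[1])*(x-a[0])/(b[0]-a[0]); r=np.arange(int(yc)-5,int(yc)+7); k=m[r,x]
        if k.sum(): P.append((x,r[k].mean()))
    vx,vy,x0,y0=cv2.fitLine(np.float32(P),cv2.DIST_HUBER,0,.01,.01).ravel()
    p=[onz(c,(x,y0+vy/vx*(x-x0)),z+.003) for x in(a[0],b[0])]; d=p[0]-p[1]
    print(name,len(P),p,'yaw',np.degrees(np.arctan2(d[1],d[0]))-90)
print(bot.get_obs()['time'])
E
```

```text
w,l [np.float64(0.04710995588595736), np.float64(0.11127635484276027), np.float64(0.04551871399297211), np.float64(0.11405828671020193)]
yaw [30.3417 31.1075] origin [0.4827 0.265 ]
U 75 [array([0.5349, 0.0111, 0.139 ]), array([ 0.5792, -0.1393,  0.139 ])] yaw 16.418914685018194
L 72 [array([ 0.4663, -0.0128,  0.097 ]), array([ 0.5097, -0.1606,  0.097 ])] yaw 16.399537731461223
1.2
```

```bash
cat >> h.py <<'E'
def plan(wps,start=None):
    if start is None:
        o=bot.get_obs(); start=[*o['ee_pos'],o['tcp_rot'][2]]
    p=np.array(start[:3]);y=start[3]
    for w in wps:
        Rm=R.from_euler('xyz',[180,0,y],degrees=True).as_matrix()
        s=Rm.T@(np.array(w[:3])-p); t=np.radians(y-w[3])
        print('[',', '.join(str([round(float(v)*k/5,4) for v in (*s,t)]) for k in range(1,6)),']')
        p=np.array(w[:3]);y=w[3]
def st():
    o=bot.get_obs(); print('t',o['time'],'p',o['ee_pos'].round(4),'r',o['tcp_rot'].round(2),'F',np.round(o['wrist_force'],2),'T',np.round(o['torque'],2),'open',round(o['opening'],4),'grip',round(o['grasp_force'],1))
E
python3 - <<'E'
from h import *
plan([(.27,.438,.20,121),(.38,.35,.17,80),(.46,.283,.13,39),(.482,.2645,.075,30.8),(.482,.2645,.022,30.8)],[.1635,.5251,.2313,162.7])
E
```

```text
[ [-0.0255, -0.0103, 0.0063, 0.1456], [-0.051, -0.0206, 0.0125, 0.2911], [-0.0766, -0.0309, 0.0188, 0.4367], [-0.1021, -0.0412, 0.025, 0.5822], [-0.1276, -0.0515, 0.0313, 0.7278] ]
[ [-0.0264, 0.0098, 0.006, 0.1431], [-0.0528, 0.0196, 0.012, 0.2862], [-0.0793, 0.0294, 0.018, 0.4294], [-0.1057, 0.0392, 0.024, 0.5725], [-0.1321, 0.049, 0.03, 0.7156] ]
[ [-0.0104, 0.0181, 0.008, 0.1431], [-0.0208, 0.0362, 0.016, 0.2862], [-0.0313, 0.0543, 0.024, 0.4294], [-0.0417, 0.0723, 0.032, 0.5725], [-0.0521, 0.0904, 0.04, 0.7156] ]
[ [0.0011, 0.0056, 0.011, 0.0286], [0.0022, 0.0113, 0.022, 0.0572], [0.0033, 0.0169, 0.033, 0.0859], [0.0044, 0.0226, 0.044, 0.1145], [0.0055, 0.0282, 0.055, 0.1431] ]
[ [-0.0, -0.0, 0.0106, 0.0], [-0.0, -0.0, 0.0212, 0.0], [-0.0, -0.0, 0.0318, 0.0], [-0.0, -0.0, 0.0424, 0.0], [-0.0, -0.0, 0.053, 0.0] ]
```

>>> arm_command([
  [-0.026,-0.01,0.006,0.146],
  [-0.051,-0.021,0.0125,0.291],
  [-0.077,-0.031,0.019,0.437],
  [-0.102,-0.041,0.025,0.582],
  [-0.128,-0.0515,0.031,0.728],
], hand=0.085)

```text
time: 1.7
ee_pos: [0.2711, 0.4372, 0.2001]
tcp_rot: [180.0, -0.0, 120.7]
wrist_force: [-0.5, 0.7, -0.4]
opening: 0.0847
grasp_force: 0.0
```

>>> arm_command([
  [-0.026,0.01,0.006,0.143],
  [-0.053,0.02,0.012,0.286],
  [-0.079,0.029,0.018,0.429],
  [-0.106,0.039,0.024,0.572],
  [-0.132,0.049,0.03,0.716],
])

```text
time: 2.2
ee_pos: [0.3812, 0.3492, 0.1702]
tcp_rot: [180.0, -0.0, 79.6]
wrist_force: [-0.7, -0.4, 0.0]
opening: 0.0848
grasp_force: 0.0
```

>>> arm_command([
  [-0.01,0.018,0.008,0.143],
  [-0.021,0.036,0.016,0.286],
  [-0.031,0.054,0.024,0.429],
  [-0.042,0.072,0.032,0.572],
  [-0.052,0.09,0.04,0.716],
])

```text
time: 2.7
ee_pos: [0.4606, 0.2824, 0.13]
tcp_rot: [180.0, -0.0, 38.6]
wrist_force: [0.3, 0.7, 1.1]
opening: 0.0853
grasp_force: 0.0
```

>>> arm_command([
  [0.001,0.006,0.01,0.029],
  [0.002,0.011,0.022,0.057],
  [0.003,0.017,0.033,0.086],
  [0.0055,0.028,0.055,0.143],
  [0.0055,0.028,0.055,0.143],
])

```text
time: 3.2
ee_pos: [0.4806, 0.2639, 0.0721]
tcp_rot: [-180.0, 0.3, 30.7]
wrist_force: [0.2, 0.0, -0.8]
opening: 0.0847
grasp_force: 0.0
```

>>> arm_command([
  [0.001,0,0.012,0],
  [0.001,0,0.024,0],
  [0.001,0,0.036,0],
  [0.001,0,0.046,0],
  [0.001,0,0.052,0],
])

```text
time: 3.7
ee_pos: [0.4822, 0.2652, 0.022]
tcp_rot: [-180.0, 0.1, 30.8]
wrist_force: [-0.3, -0.9, -0.0]
opening: 0.0853
grasp_force: 0.0
```

>>> arm_command([
  [0,0,0,0],
  [0,0,0,0],
  [0,0,0,0],
  [0,0,0,0],
  [0,0,0,0],
], hand=0.04, grip_force=25)

```text
time: 4.2
ee_pos: [0.483, 0.2655, 0.024]
tcp_rot: [-180.0, -0.1, 30.8]
wrist_force: [-0.0, 0.5, 3.7]
opening: 0.0476
grasp_force: 26.7
```

>>> arm_command([
  [0,0,0,0],
  [0,0,0,0],
  [0,0,0,0],
  [0,0,0,0],
  [0,0,0,0],
])

```text
time: 4.7
ee_pos: [0.483, 0.2656, 0.024]
tcp_rot: [-180.0, -0.1, 30.8]
wrist_force: [-0.9, -0.0, 5.8]
opening: 0.0475
grasp_force: 26.9
```

```bash
python3 - <<'E'
from h import *
plan([(.483,.2655,.08,30.8),(.483,.2655,.25,30.8),(.5,.15,.25,26),(.52,.02,.25,20.4),(.533,-.081,.25,16.4),(.533,-.081,.195,16.4)],[.483,.2655,.022,30.8])
E
```

```text
[ [0.0, 0.0, -0.0116, 0.0], [0.0, 0.0, -0.0232, 0.0], [0.0, 0.0, -0.0348, 0.0], [0.0, 0.0, -0.0464, 0.0], [0.0, 0.0, -0.058, 0.0] ]
[ [0.0, 0.0, -0.034, 0.0], [0.0, 0.0, -0.068, 0.0], [0.0, 0.0, -0.102, 0.0], [0.0, 0.0, -0.136, 0.0], [0.0, 0.0, -0.17, 0.0] ]
[ [-0.0089, 0.0216, 0.0, 0.0168], [-0.0178, 0.0432, 0.0, 0.0335], [-0.0267, 0.0647, 0.0, 0.0503], [-0.0356, 0.0863, 0.0, 0.067], [-0.0445, 0.1079, 0.0, 0.0838] ]
[ [-0.0078, 0.0251, 0.0, 0.0195], [-0.0156, 0.0502, 0.0, 0.0391], [-0.0234, 0.0754, 0.0, 0.0586], [-0.0312, 0.1005, 0.0, 0.0782], [-0.039, 0.1256, 0.0, 0.0977] ]
[ [-0.0046, 0.0198, 0.0, 0.014], [-0.0092, 0.0397, 0.0, 0.0279], [-0.0138, 0.0595, 0.0, 0.0419], [-0.0184, 0.0794, 0.0, 0.0559], [-0.023, 0.0992, 0.0, 0.0698] ]
[ [0.0, -0.0, 0.011, 0.0], [0.0, -0.0, 0.022, 0.0], [0.0, -0.0, 0.033, 0.0], [0.0, -0.0, 0.044, 0.0], [0.0, -0.0, 0.055, 0.0] ]
```

>>> arm_command([
  [0,0,-0.004,0],
  [0,0,-0.012,0],
  [0,0,-0.026,0],
  [0,0,-0.042,0],
  [0,0,-0.058,0],
])

```text
time: 5.2
ee_pos: [0.4827, 0.2653, 0.0828]
tcp_rot: [180.0, -0.0, 30.8]
wrist_force: [0.8, 0.5, -1.6]
opening: 0.0473
grasp_force: 26.1
```

>>> arm_command([
  [0,0,-0.035,0],
  [0,0,-0.07,0],
  [0,0,-0.105,0],
  [0,0,-0.14,0],
  [0,0,-0.17,0],
])

```text
time: 5.7
ee_pos: [0.4825, 0.2653, 0.2545]
tcp_rot: [180.0, -0.1, 30.8]
wrist_force: [0.5, -0.0, -0.7]
opening: 0.0477
grasp_force: 26.3
```

>>> arm_command([
  [-0.009,0.022,0,0.017],
  [-0.018,0.043,0,0.034],
  [-0.027,0.065,0,0.05],
  [-0.036,0.086,0,0.067],
  [-0.0445,0.108,0,0.084],
])

```text
time: 6.2
ee_pos: [0.4995, 0.1489, 0.2525]
tcp_rot: [180.0, -0.1, 25.9]
wrist_force: [1.3, -0.2, -1.8]
opening: 0.0475
grasp_force: 26.4
```

>>> arm_command([
  [-0.008,0.025,0,0.02],
  [-0.016,0.05,0,0.039],
  [-0.023,0.075,0,0.059],
  [-0.031,0.1,0,0.078],
  [-0.039,0.1255,0,0.098],
])

```text
time: 6.7
ee_pos: [0.5194, 0.0188, 0.2524]
tcp_rot: [180.0, -0.0, 20.3]
wrist_force: [-0.1, 0.4, -1.2]
opening: 0.0475
grasp_force: 26.4
```

>>> arm_command([
  [-0.005,0.022,0,0.014],
  [-0.01,0.044,0,0.028],
  [-0.015,0.066,0,0.042],
  [-0.02,0.086,0,0.056],
  [-0.023,0.099,0,0.07],
])

```text
time: 7.2
ee_pos: [0.5322, -0.0823, 0.2522]
tcp_rot: [180.0, -0.0, 16.2]
wrist_force: [-0.2, 0.1, -1.5]
opening: 0.0477
grasp_force: 26.4
```

>>> arm_command([
  [0,0,0.014,0],
  [0,0,0.028,0],
  [0,0,0.042,0],
  [0,0,0.052,0],
  [0,0,0.055,0],
])

```text
time: 7.7
ee_pos: [0.532, -0.0808, 0.1956]
tcp_rot: [-180.0, 0.1, 16.3]
wrist_force: [-0.4, 0.1, -1.3]
opening: 0.0474
grasp_force: 26.3
```

```bash
python3 - <<'E'
from h import *
st()
c=bot.camera('side'); cv2.imwrite('pics/s1.png',cv2.resize(c['color'][160:360,240:440],(800,600) if 0 else (600,600),interpolation=cv2.INTER_CUBIC))
d=bot.camera('top'); cv2.imwrite('pics/t1.png',cv2.resize(d['color'][200:350,320:480],None,fx=4,fy=4,interpolation=cv2.INTER_CUBIC))
for t in('tray_hook','tray_foot','tray'):
    for n in('side','top'): print(t,n,[(np.round(x['location'],1),round(x['confidence'],2)) for x in bot.mark_of(n,t)[:3]])
E
```

```text
t 7.7 p [ 0.532  -0.0808  0.1956] r [-1.7997e+02  6.0000e-02  1.6320e+01] F [-0.39  0.14 -1.29] T [-0.04  0.05  0.03] open 0.0474 grip 26.3
tray_hook side [(array([383.8, 241.9]), 0.66)]
tray_hook top [(array([417.3, 239.7]), 0.86), (array([427.2, 263.4]), 0.55)]
tray_foot side [(array([336.5, 250.9]), 0.98)]
tray_foot top [(array([436.1, 282. ]), 0.89)]
tray side [(array([363.1, 256.9]), 0.72)]
tray top [(array([426.6, 262.7]), 0.68), (array([435.7, 283.5]), 0.38)]
```

View pics/s1.png

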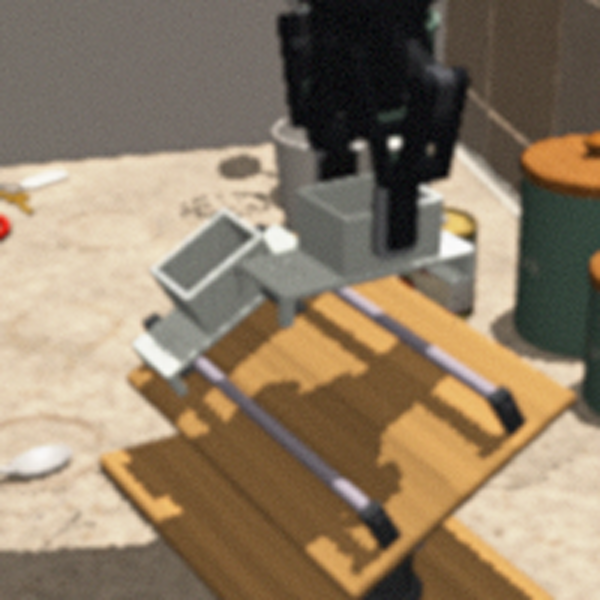

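View pics/t1.png

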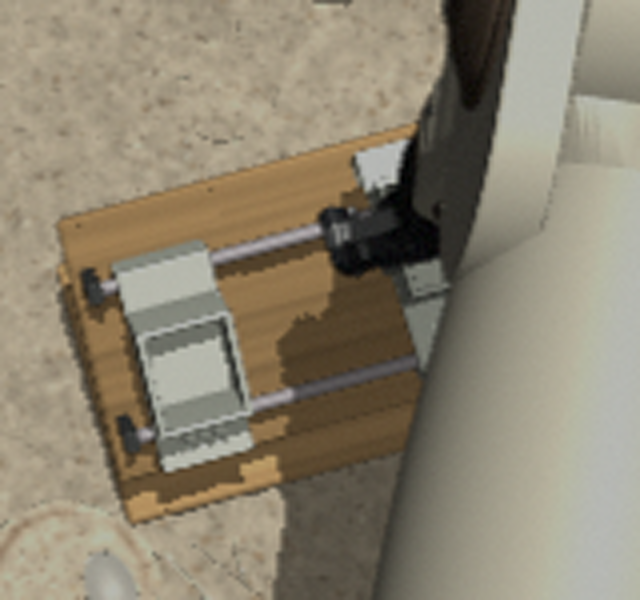

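The side view shows the tray held level above the bars, with the fitted neighbour behind it. In the top view its hook-end corner shows at crop (355,160), which is full-image (408.5,239.8).

```bash
python3 - <<'E'
from h import *
np.set_printoptions(precision=4,suppress=True)
s=bot.camera('side');c=bot.camera('top'); o=bot.get_obs(); P=o['ee_pos']; y=o['tcp_rot'][2]; Rz=R.from_euler('z',y,degrees=True).as_matrix()
T=P-[0,0,.024]
for n,a,b,m in(('foot',(336.5,250.9),(436.1,282),(-46,0,18.5)),('hook',(383.8,241.9),(417.3,239.7),(42,0,9.5))):
    x,r=tri([ray(s,a),ray(c,b)]); print(n,x,r,'err in tray axes',Rz.T@(x-T)*1e3-m)
x=onz(c,(408.5,239.8),T[2]+.0185); print('corner',Rz.T@(x-T)*1e3,'expect 51 24 18.5')
# upper bar seen in side: bar line crop pts -> full
for p in((345,290),(495,390)):
    u=(p[0]/3+240-.33,p[1]/3+160-.33); print(u)
so=np.array([.5135,-.0447,0]); S=R.from_euler('z',16.4,degrees=True).as_matrix()
for dz in(-5,0,5):
    print(dz,[proj(s,so+S@(np.array([36.4,yy,136+dz])/1e3)).round(1) for yy in(-40,-120)],[proj(s,so+S@(np.array([-36.4,yy,94+dz])/1e3)).round(1) for yy in(0,-120)],[proj(c,so+S@(np.array([36.4,yy,136+dz])/1e3)).round(1) for yy in(20,)])
print('tcp in stand',S.T@(P-so)*1e3)
E
```

```text
foot [ 0.4905 -0.0956  0.1898] [np.float64(9.978530465020496e-05), np.float64(9.978530465022353e-05)] err in tray axes [ 1.6799 -2.2351 -1.3341]
hook [ 0.5745 -0.0619  0.1814] [np.float64(0.0003868899183371938), np.float64(0.00038688991833701864)] err in tray axes [ 3.7439  6.5545 -0.7269]
corner [48.0945 25.027  18.5   ] expect 51 24 18.5
(354.67, 256.3366666666667)
(404.67, 289.67)
-5 [array([375.9, 274.7]), array([406.3, 295.9])] [array([323.8, 298.7]), array([363.9, 334. ])] [array([390.8, 259.6])]
0 [array([375.9, 271.9]), array([406.5, 292.8])] [array([323.8, 296. ]), array([364., 331.])] [array([391. , 259.2])]
5 [array([376. , 269.1]), array([406.6, 289.8])] [array([323.7, 293.2]), array([364., 328.])] [array([391.3, 258.8])]
tcp in stand [  7.9062 -40.1595 196.5977]
```

>>> arm_command([
  [0,0,0.008,0],
  [0,0,0.014,0],
  [0,0,0.018,0],
  [0,0,0.021,0],
  [0,0,0.023,0],
])

```text
time: 8.7
ee_pos: [0.5322, -0.081, 0.1728]
tcp_rot: [-180.0, 0.0, 16.3]
wrist_force: [0.2, 0.3, -1.4]
opening: 0.0472
grasp_force: 26.4
```

>>> arm_command([
  [0,0,0.0015,0],
  [0,0,0.003,0],
  [0,0,0.0045,0],
  [0,0,0.005,0],
  [0,0,0.005,0],
])

```text
time: 9.2
ee_pos: [0.5323, -0.081, 0.1683]
tcp_rot: [-180.0, 0.0, 16.3]
wrist_force: [0.2, -0.6, -1.5]
opening: 0.0478
grasp_force: 26.4
```

>>> arm_command([
  [0,0,0.001,0],
  [0,0,0.002,0],
  [0,0,0.003,0],
  [0,0,0.003,0],
  [0,0,0.003,0],
])

```text
time: 9.7
ee_pos: [0.5323, -0.081, 0.1652]
tcp_rot: [-180.0, 0.0, 16.3]
wrist_force: [-0.2, 0.1, -2.1]
opening: 0.0478
grasp_force: 26.4
```

>>> arm_command([
  [0,0,0.001,0],
  [0,0,0.002,0],
  [0,0,0.003,0],
  [0,0,0.003,0],
  [0,0,0.003,0],
])

```text
time: 10.2
ee_pos: [0.5323, -0.081, 0.1623]
tcp_rot: [-180.0, 0.0, 16.3]
wrist_force: [0.9, 0.2, -1.8]
opening: 0.0478
grasp_force: 26.4
```

>>> arm_command([
  [0,0,0.001,0],
  [0,0,0.002,0],
  [0,0,0.003,0],
  [0,0,0.003,0],
  [0,0,0.003,0],
])

```text
time: 10.7
ee_pos: [0.5323, -0.081, 0.1593]
tcp_rot: [-180.0, 0.0, 16.3]
wrist_force: [-0.3, -0.1, -1.5]
opening: 0.0477
grasp_force: 26.4
```

>>> arm_command([
  [0,0,0.001,0],
  [0,0,0.002,0],
  [0,0,0.002,0],
  [0,0,0.002,0],
  [0,0,0.002,0],
])

```text
time: 11.2
ee_pos: [0.5323, -0.081, 0.1573]
tcp_rot: [180.0, -0.0, 16.3]
wrist_force: [0.1, -1.1, -1.7]
opening: 0.0478
grasp_force: 26.4
```

>>> arm_command([
  [0,0,0.001,0],
  [0,0,0.002,0],
  [0,0,0.002,0],
  [0,0,0.002,0],
  [0,0,0.002,0],
])

```text
time: 11.7
ee_pos: [0.5323, -0.081, 0.1553]
tcp_rot: [180.0, -0.0, 16.3]
wrist_force: [-0.8, 0.7, -1.4]
opening: 0.0475
grasp_force: 26.4
```

>>> arm_command([
  [0,0,0.0005,0],
  [0,0,0.001,0],
  [0,0,0.0015,0],
  [0,0,0.0015,0],
  [0,0,0.0015,0],
])

```text
time: 12.2
ee_pos: [0.5323, -0.081, 0.1538]
tcp_rot: [180.0, 0.0, 16.3]
wrist_force: [-0.3, -0.0, -1.1]
opening: 0.0478
grasp_force: 26.4
```

>>> arm_command([
  [0,0,0.0005,0],
  [0,0,0.001,0],
  [0,0,0.0015,0],
  [0,0,0.0015,0],
  [0,0,0.0015,0],
])

```text
time: 12.7
ee_pos: [0.5323, -0.081, 0.1523]
tcp_rot: [-180.0, 0.0, 16.3]
wrist_force: [0.5, -0.3, -0.9]
opening: 0.0476
grasp_force: 26.4
```

>>> arm_command([
  [0,0,0.0005,0],
  [0,0,0.001,0],
  [0,0,0.001,0],
  [0,0,0.001,0],
  [0,0,0.001,0],
])

```text
time: 13.2
ee_pos: [0.5323, -0.081, 0.1513]
tcp_rot: [180.0, -0.0, 16.3]
wrist_force: [-0.3, -1.5, 0.2]
opening: 0.0477
grasp_force: 26.4
```

>>> arm_command([
  [0,0,0.0005,0],
  [0,0,0.001,0],
  [0,0,0.001,0],
  [0,0,0.001,0],
  [0,0,0.001,0],
])

```text
time: 13.7
ee_pos: [0.5323, -0.081, 0.1504]
tcp_rot: [180.0, -0.0, 16.3]
wrist_force: [-0.5, -0.1, -0.9]
opening: 0.0475
grasp_force: 26.5
```

>>> arm_command([
  [0,0,0.0005,0],
  [0,0,0.001,0],
  [0,0,0.001,0],
  [0,0,0.001,0],
  [0,0,0.001,0],
])

```text
time: 14.2
ee_pos: [0.5323, -0.081, 0.1499]
tcp_rot: [180.0, -0.0, 16.3]
wrist_force: [-3.0, -0.2, 6.0]
opening: 0.0478
grasp_force: 27.1
```

```bash
python3 - <<'E'
from h import *
st()
c=bot.camera('side'); cv2.imwrite('pics/s2.png',cv2.resize(c['color'][190:310,300:430],None,fx=5,fy=5,interpolation=cv2.INTER_CUBIC))
st()
bot.camera('side');st()
E
```

```text
t 14.2 p [ 0.5323 -0.081   0.1499] r [ 1.7998e+02 -3.0000e-02  1.6320e+01] F [-2.97 -0.16  6.  ] T [0.01 0.43 0.05] open 0.0478 grip 27.1
t 14.25 p [ 0.5323 -0.081   0.1499] r [ 1.7998e+02 -3.0000e-02  1.6320e+01] F [-2.91 -0.29  5.92] T [0.09 0.45 0.07] open 0.0475 grip 27.1
t 14.3 p [ 0.5323 -0.081   0.1499] r [ 1.7998e+02 -3.0000e-02  1.6320e+01] F [-3.36 -0.04  5.09] T [0.01 0.42 0.03] open 0.0475 grip 27.1
```

View pics/s2.png

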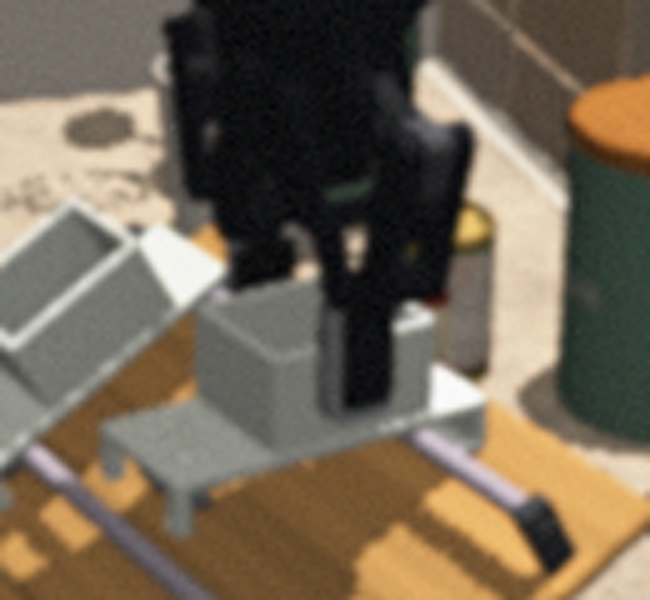

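The side view shows the tray level, with its lip past the upper bar and close to the panel. The force direction, up and downhill, points to the lip touching the panel, so I'll draw it along -x.

>>> arm_command([
  [-0.001,0,0,0],
  [-0.002,0,0,0],
  [-0.003,0,0,0],
  [-0.004,0,0,0],
  [-0.004,0,0,0],
])

```text
time: 14.8
ee_pos: [0.5287, -0.0821, 0.1496]
tcp_rot: [180.0, -0.1, 16.3]
wrist_force: [3.1, 0.3, 5.1]
opening: 0.0479
grasp_force: 26.9
```

>>> arm_command([
  [0,0,0.0005,0],
  [0,0,0.001,0],
  [0,0,0.001,0],
  [0,0,0.001,0],
  [0,0,0.001,0],
])

```text
time: 15.3
ee_pos: [0.5283, -0.0822, 0.149]
tcp_rot: [180.0, -0.0, 16.3]
wrist_force: [-0.9, 0.9, 8.1]
opening: 0.0477
grasp_force: 27.1
```

>>> arm_command([
  [0,0,-0.001,0],
  [-0.001,0,-0.001,0],
  [-0.002,0,-0.001,0],
  [-0.003,0,-0.001,0],
  [-0.004,0,-0.001,0],
])

```text
time: 15.8
ee_pos: [0.5244, -0.0833, 0.1491]
tcp_rot: [-180.0, 0.0, 16.3]
wrist_force: [1.3, 0.6, 2.0]
opening: 0.0475
grasp_force: 26.3
```

>>> arm_command([
  [-0.001,0,0,0],
  [-0.002,0,0,0],
  [-0.003,0,0,0],
  [-0.003,0,0,0],
  [-0.003,0,0,0],
])

```text
time: 16.3
ee_pos: [0.5214, -0.0841, 0.1491]
tcp_rot: [-180.0, 0.0, 16.3]
wrist_force: [-0.2, 0.1, 0.9]
opening: 0.0475
grasp_force: 26.1
```

>>> arm_command([
  [-0.0005,0,0,0],
  [-0.001,0,0,0],
  [-0.0015,0,0,0],
  [-0.0015,0,0,0],
  [-0.0015,0,0,0],
])

```text
time: 16.8
ee_pos: [0.5202, -0.0845, 0.1492]
tcp_rot: [-180.0, 0.0, 16.3]
wrist_force: [-1.0, -0.5, -1.4]
opening: 0.0477
grasp_force: 26.0
```

>>> arm_command([
  [-0.0005,0,0,0],
  [-0.001,0,0,0],
  [-0.0015,0,0,0],
  [-0.0015,0,0,0],
  [-0.0015,0,0,0],
])

```text
time: 17.3
ee_pos: [0.5189, -0.0849, 0.1493]
tcp_rot: [-180.0, 0.0, 16.3]
wrist_force: [-0.1, -0.3, -1.5]
opening: 0.0475
grasp_force: 25.9
```

>>> arm_command([
  [-0.0005,0,0,0],
  [-0.001,0,0,0],
  [-0.0015,0,0,0],
  [-0.0015,0,0,0],
  [-0.0015,0,0,0],
])

```text
time: 17.8
ee_pos: [0.5174, -0.0854, 0.1493]
tcp_rot: [180.0, 0.0, 16.3]
wrist_force: [0.0, -0.7, -0.8]
opening: 0.0474
grasp_force: 25.9
```

>>> arm_command([
  [-0.0005,0,0,0],
  [-0.001,0,0,0],
  [-0.0015,0,0,0],
  [-0.0015,0,0,0],
  [-0.0015,0,0,0],
])

```text
time: 18.3
ee_pos: [0.5167, -0.0856, 0.1492]
tcp_rot: [-180.0, -0.1, 16.3]
wrist_force: [6.2, 1.3, -4.4]
opening: 0.0478
grasp_force: 26.6
```

>>> arm_command([
  [0.0005,0,0.0005,0],
  [0.0005,0,0.001,0],
  [0.0005,0,0.001,0],
  [0.0005,0,0.001,0],
  [0.0005,0,0.001,0],
])

```text
time: 18.8
ee_pos: [0.5167, -0.0856, 0.1488]
tcp_rot: [180.0, -0.0, 16.3]
wrist_force: [0.6, 1.3, 4.4]
opening: 0.0475
grasp_force: 27.6
```

```bash
python3 - <<'E'
from h import *
st()
E
```

```text
t 18.8 p [ 0.5167 -0.0856  0.1488] r [ 1.7999e+02 -5.0000e-02  1.6320e+01] F [0.61 1.27 4.45] T [ 0.31 -0.45  0.06] open 0.0475 grip 27.6
```

>>> arm_command([
  [-0.001,0,0.0015,0],
  [-0.002,0,0.003,0],
  [-0.003,0,0.0045,0],
  [-0.004,0,0.006,0],
  [-0.005,0,0.0075,0],
], grip_force=20)

```text
time: 19.3
ee_pos: [0.5119, -0.087, 0.1409]
tcp_rot: [180.0, -0.0, 16.3]
wrist_force: [2.6, 0.6, 3.8]
opening: 0.0478
grasp_force: 28.2
```

```bash
python3 - <<'E'
from h import *
st()
E
```

```text
t 19.3 p [ 0.5119 -0.087   0.1409] r [ 1.7999e+02 -4.0000e-02  1.6320e+01] F [2.61 0.59 3.81] T [ 0.39 -0.74  0.06] open 0.0478 grip 28.2
```

Forces stay low and the tray is pivoting. Continuing.

>>> arm_command([
  [-0.001,0,0.002,0],
  [-0.0015,0,0.0035,0],
  [-0.002,0,0.005,0],
  [-0.003,0,0.007,0],
  [-0.0035,0,0.009,0],
])

```text
time: 19.8
ee_pos: [0.5081, -0.0882, 0.1317]
tcp_rot: [180.0, 0.0, 16.3]
wrist_force: [0.2, 0.5, 6.4]
opening: 0.0477
grasp_force: 29.1
```

```bash
python3 - <<'E'
from h import *
st()
c=bot.camera('side'); cv2.imwrite('pics/s3.png',cv2.resize(c['color'][190:310,300:430],None,fx=5,fy=5,interpolation=cv2.INTER_CUBIC))
E
```

```text
t 19.8 p [ 0.5081 -0.0882  0.1317] r [1.7999e+02 2.0000e-02 1.6310e+01] F [0.22 0.46 6.43] T [ 0.26 -0.43  0.02] open 0.0477 grip 29.1
```

View pics/s3.png

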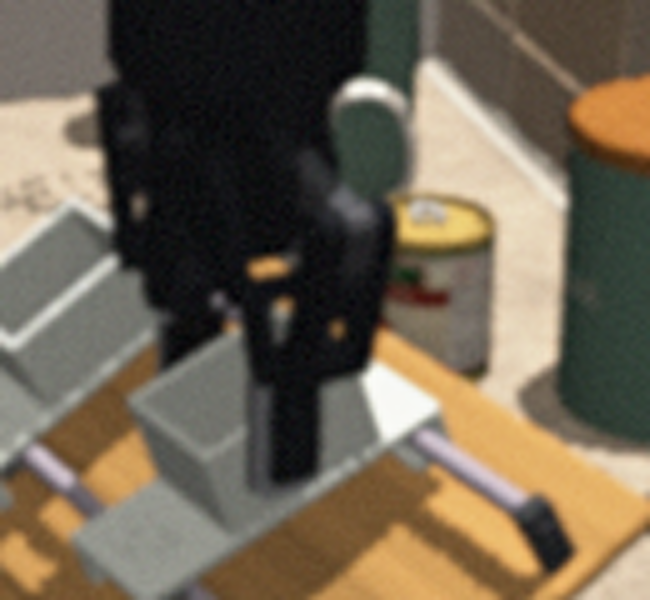

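The side view shows the tray tilted nearly parallel to its neighbour, with the hook on the upper bar and the foot over the lower bar. Next I release it and lift.

>>> arm_command([
  [0,0,0,0],
  [0,0,0,0],
  [0,0,0,0],
  [0,0,0,0],
  [0,0,0,0],
], hand=0.075)

```text
time: 20.35
ee_pos: [0.5082, -0.088, 0.1316]
tcp_rot: [-180.0, 0.0, 16.3]
wrist_force: [-0.2, -0.4, -0.7]
opening: 0.075
grasp_force: 0.0
```

>>> arm_command([
  [0,0,-0.01,0],
  [0,0,-0.025,0],
  [0,0,-0.045,0],
  [0,0,-0.065,0],
  [0,0,-0.08,0],
])

```text
time: 20.85
ee_pos: [0.5087, -0.0881, 0.2147]
tcp_rot: [179.9, -0.1, 16.3]
wrist_force: [-0.9, -0.6, -0.6]
opening: 0.0751
grasp_force: 0.0
```

```bash
python3 - <<'E'
from h import *
np.set_printoptions(precision=4,suppress=True)
st()
c=bot.camera('side');d=bot.camera('top'); cv2.imwrite('pics/s4.png',cv2.resize(c['color'][190:340,280:430],None,fx=4,fy=4,interpolation=cv2.INTER_CUBIC))
so=np.array([.5135,-.0447,0]); S=R.from_euler('z',16.4,degrees=True).as_matrix()
for t in('tray_foot','tray_hook'):
    a=bot.mark_of('side',t);b=bot.mark_of('top',t)
    print(t,[(x['location'],x['confidence']) for x in a[:2]],[(x['location'],x['confidence']) for x in b[:2]])
    for u in a[:2]:
        for v in b[:2]:
            x,r=tri([ray(c,u['location']),ray(d,v['location'])]); print(x,'stand',S.T@(x-so)*1e3,r[0])
E
```

```text
t 20.85 p [ 0.5087 -0.0881  0.2147] r [179.94  -0.13  16.32] F [-0.9  -0.64 -0.62] T [ 0.03 -0.04 -0.01] open 0.0751 grip 0.0
tray_foot [([330.5, 299.5], 0.9)] [([431.2, 295.0], 0.81), ([394.9, 284.9], 0.58)]
[ 0.4773 -0.0992  0.1112] stand [-50.0996 -42.1021 111.2159] 0.0023795883740260434
[ 0.4975 -0.0293  0.0714] stand [-11.0032  19.2676  71.444 ] 0.002089937668902417
tray_hook [([376.2, 271.3], 0.77), ([376.3, 270.0], 0.39)] [([419.9, 250.1], 0.73)]
[ 0.5612 -0.0728  0.1371] stand [ 37.7863 -40.4296 137.1276] 0.0010308379845356877
[ 0.561  -0.0726  0.1392] stand [ 37.7425 -40.1665 139.243 ] 0.0007354219147036517
```

View pics/s4.png

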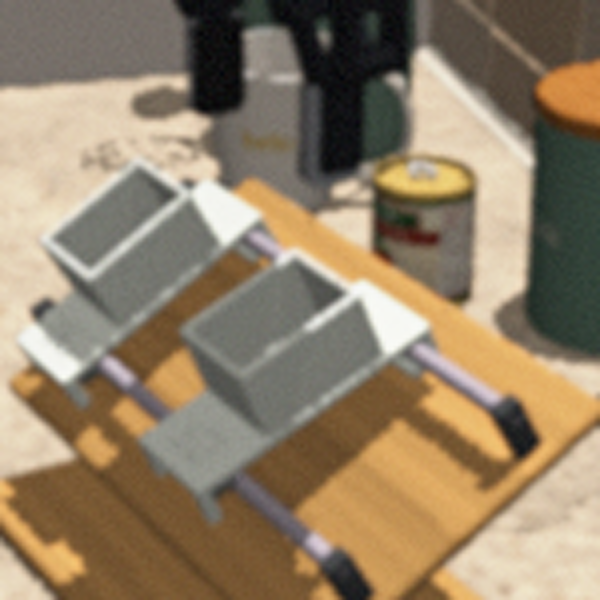

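The side view shows the tray released, with the hook on the upper bar and its foot resting on the lower bar, slightly proud of its neighbour. The pad is at crop (205,440). Next I press the thumb pad with closed fingers.

```bash
python3 - <<'E'
from h import *
plan([(.4666,-.1012,.215,16.3),(.4666,-.1012,.13,16.3)])
E
```

```text
[ [-0.0087, 0.0002, -0.0008, 0.0001], [-0.0174, 0.0004, -0.0015, 0.0001], [-0.0261, 0.0006, -0.0023, 0.0002], [-0.0349, 0.0008, -0.003, 0.0002], [-0.0436, 0.001, -0.0038, 0.0003] ]
[ [0.0, -0.0, 0.017, 0.0], [0.0, -0.0, 0.034, 0.0], [0.0, -0.0, 0.051, 0.0], [0.0, -0.0, 0.068, 0.0], [0.0, -0.0, 0.085, 0.0] ]
```

>>> arm_command([
  [-0.01,0,0,0],
  [-0.02,0,0,0],
  [-0.03,0,0,0],
  [-0.04,0.001,0,0],
  [-0.0435,0.001,0,0],
], hand=0.0, grip_force=20)

```text
time: 21.65
ee_pos: [0.4658, -0.1016, 0.2121]
tcp_rot: [180.0, -0.0, 16.3]
wrist_force: [-0.1, -0.6, 0.4]
opening: 0.0016
grasp_force: 0.0
```

>>> arm_command([
  [0,0,0.015,0],
  [0,0,0.035,0],
  [0,0,0.055,0],
  [0,0,0.07,0],
  [0,0,0.078,0],
])

```text
time: 22.15
ee_pos: [0.4663, -0.1011, 0.1325]
tcp_rot: [-180.0, 0.1, 16.3]
wrist_force: [0.9, 0.4, -0.6]
opening: 0.0001
grasp_force: 0.0
```

>>> arm_command([
  [0,0,0.003,0],
  [0,0,0.006,0],
  [0,0,0.009,0],
  [0,0,0.012,0],
  [0,0,0.012,0],
])

```text
time: 22.65
ee_pos: [0.4669, -0.1012, 0.1216]
tcp_rot: [-180.0, 0.0, 16.3]
wrist_force: [0.5, -0.5, 0.4]
opening: 0.0002
grasp_force: 0.0
```

>>> arm_command([
  [0,0,0.002,0],
  [0,0,0.004,0],
  [0,0,0.006,0],
  [0,0,0.008,0],
  [0,0,0.008,0],
])

```text
time: 23.15
ee_pos: [0.4667, -0.1011, 0.1134]
tcp_rot: [-180.0, 0.0, 16.3]
wrist_force: [0.2, 0.7, -0.0]
opening: 0.0002
grasp_force: 0.0
```

>>> arm_command([
  [0,0,0.001,0],
  [0,0,0.002,0],
  [0,0,0.003,0],
  [0,0,0.003,0],
  [0,0,0.003,0],
])

```text
time: 23.65
ee_pos: [0.4669, -0.1012, 0.1108]
tcp_rot: [180.0, -0.0, 16.3]
wrist_force: [0.4, -0.2, 0.9]
opening: 0.0002
grasp_force: 0.0
```

>>> arm_command([
  [0,0,0.001,0],
  [0,0,0.002,0],
  [0,0,0.002,0],
  [0,0,0.002,0],
  [0,0,0.002,0],
])

```text
time: 24.15
ee_pos: [0.4669, -0.1012, 0.1088]
tcp_rot: [180.0, -0.0, 16.3]
wrist_force: [0.8, -0.8, 0.4]
opening: -0.0004
grasp_force: 0.0
```

>>> arm_command([
  [0,0,0.001,0],
  [0,0,0.002,0],
  [0,0,0.002,0],
  [0,0,0.002,0],
  [0,0,0.002,0],
])

```text
time: 24.65
ee_pos: [0.4671, -0.1012, 0.1071]
tcp_rot: [180.0, -0.0, 16.3]
wrist_force: [-0.7, 0.0, 4.6]
opening: -0.0002
grasp_force: 2.1
```

>>> arm_command([
  [0.0003,0,0.0005,0],
  [0.0005,0,0.001,0],
  [0.0008,0,0.0015,0],
  [0.001,0,0.002,0],
  [0.001,0,0.002,0],
])

```text
time: 25.15
ee_pos: [0.4678, -0.1011, 0.1051]
tcp_rot: [180.0, 0.0, 16.3]
wrist_force: [-1.6, -0.2, 6.4]
opening: -0.0001
grasp_force: 3.3
```

>>> arm_command([
  [0.0003,0,0.0005,0],
  [0.0005,0,0.001,0],
  [0.0008,0,0.0015,0],
  [0.001,0,0.002,0],
  [0.001,0,0.002,0],
])

```text
time: 25.65
ee_pos: [0.4686, -0.1007, 0.1025]
tcp_rot: [180.0, 0.0, 16.3]
wrist_force: [-1.1, -2.0, 1.3]
opening: -0.0001
grasp_force: 1.5
```

>>> arm_command([
  [0.0003,0,0.0005,0],
  [0.0005,0,0.001,0],
  [0.0008,0,0.0015,0],
  [0.001,0,0.002,0],
  [0.001,0,0.002,0],
])

```text
time: 26.15
ee_pos: [0.4698, -0.1002, 0.1005]
tcp_rot: [-180.0, -0.0, 16.3]
wrist_force: [-0.3, 0.3, -0.2]
opening: -0.0002
grasp_force: 0.0
```

>>> arm_command([
  [0.0003,0,0.0005,0],
  [0.0005,0,0.001,0],
  [0.0008,0,0.0015,0],
  [0.001,0,0.002,0],
  [0.001,0,0.002,0],
])

```text
time: 26.65
ee_pos: [0.4707, -0.1, 0.0987]
tcp_rot: [-180.0, 0.0, 16.3]
wrist_force: [0.1, -0.0, 0.1]
opening: 0.0002
grasp_force: 0.0
```

>>> arm_command([
  [0.0003,0,0.0005,0],
  [0.0005,0,0.001,0],
  [0.0008,0,0.0015,0],
  [0.001,0,0.002,0],
  [0.001,0,0.002,0],
])

```text
time: 27.15
ee_pos: [0.4715, -0.0999, 0.0974]
tcp_rot: [180.0, 0.0, 16.3]
wrist_force: [-4.2, -0.5, 7.0]
opening: -0.0001
grasp_force: 0.2
```

>>> arm_command([
  [0,0,0.0005,0],
  [0,0,0.001,0],
  [0,0,0.001,0],
  [0,0,0.001,0],
  [0,0,0.001,0],
])

```text
time: 27.65
ee_pos: [0.4716, -0.1, 0.0972]
tcp_rot: [180.0, -0.0, 16.3]
wrist_force: [-7.1, -0.4, 12.3]
opening: 0.0002
grasp_force: 1.2
```

The force now rises firmly along the 30° normal, so the tray is seated. I'll withdraw and check.

>>> arm_command([
  [-0.002,0,-0.005,0],
  [-0.005,0,-0.02,0],
  [-0.008,0,-0.05,0],
  [-0.01,0,-0.08,0],
  [-0.01,0,-0.12,0],
])

```text
time: 28.15
ee_pos: [0.4612, -0.1025, 0.2169]
tcp_rot: [-180.0, 0.1, 16.3]
wrist_force: [1.4, 0.2, -0.1]
opening: -0.0001
grasp_force: 0.0
```

>>> arm_command([
  [-0.03,0,-0.01,0],
  [-0.06,0,-0.02,0],
  [-0.09,0,-0.03,0],
  [-0.09,0,-0.03,0],
  [-0.09,0,-0.03,0],
])

```text
time: 28.65
ee_pos: [0.3757, -0.1281, 0.2469]
tcp_rot: [179.9, -0.1, 16.3]
wrist_force: [-0.7, -0.2, -0.7]
opening: 0.0
grasp_force: 0.0
```

```bash
python3 - <<'E'
from h import *
np.set_printoptions(precision=4,suppress=True)
st()
c=bot.camera('side');d=bot.camera('top'); cv2.imwrite('pics/s5.png',cv2.resize(c['color'][190:340,280:430],None,fx=4,fy=4,interpolation=cv2.INTER_CUBIC))
so=np.array([.5135,-.0447,0]); S=R.from_euler('z',16.4,degrees=True).as_matrix()
for t in('tray_foot','tray_hook'):
    a=bot.mark_of('side',t);b=bot.mark_of('top',t)
    if a and b: x,r=tri([ray(c,a[0]['location']),ray(d,b[0]['location'])]); print(t,'stand',S.T@(x-so)*1e3,r[0])
E
```

```text
t 28.65 p [ 0.3757 -0.1281  0.2469] r [179.93  -0.11  16.26] F [-0.69 -0.23 -0.71] T [ 0.01  0.05 -0.09] open 0.0 grip 0.0
tray_foot stand [-49.0256 -42.4897 100.0731] 0.00159726782263824
```

View pics/s5.png

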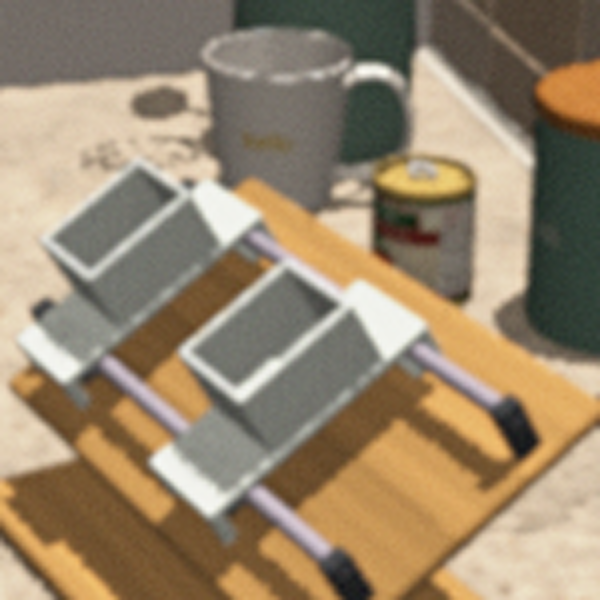

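The side view shows the tray flat and parallel to its neighbour on both bars, with its foot around crop (190,480). The mug and tin have not moved.

```bash
python3 -c "
from workcell import bot
print(bot.job_done())"
```

```text
the job is handed in; nothing more can be done
None
```

The tray is hooked behind the upper bar, its foot clip snapped behind the lower bar at about 6.5 N, it lies parallel to its neighbour with the gripper clear, and the job was handed in at about 29 s with the mug and tin untouched.

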